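Hold the counterweight on the spindle flat of an orbital shaker

ROBOT

A 6-joint arm with a two-finger parallel gripper is mounted at the origin on the work surface. World frame = base frame: x ahead of the robot, y to its left, z up, the work surface at z = 0. Lengths are in m, angles in rad, forces in N, time in s.
With the tool pointing down it reaches from about 0.35 to 0.775 m from the base axis. Payload 5.5 kg.
Tool frame: the origin (TCP) lies midway between the tips of the shut fingers; the grasp point (between the pads) lies 19 mm behind it; z points along the fingers, x is the direction in which the jaws open and shut, and the axes are right-handed (so a half turn about z gives the same grasp; the last joint's range is limited). The gripper opens to 85 mm and grips with 20 to 120 N. Pads are 22 mm wide; open, the fingers measure 114 mm over their backs; the gripper's body (76 mm by 85 mm) begins 54 mm behind the grasp point. The pads swing forward as they close: fully open they stand 13 mm farther back than shut.
Start: joints at [-0.14, 0.313, 0.046, 1.304, 0, 1.431], TCP at [0.575, -0, 0.231] pointing down, gripper open.
Joint ranges: [-2.76, 2.76], [-0.86, 1.69], [-1.03, 1.26], [-2.2, 2.34], [-1.47, 1.5], [-3.14, 3.14]. Speed limits (rad/s): [2.57, 2.57, 3.14, 3.14, 3.14, 3.14].

INTERFACE

Orientations are given as a unit quaternion [w, x, y, z].
In Python, from workcell import env gives the robot as it stands.
- The arm moves only by the tool servo_tool, never from a script. Its argument "targets" is a list of rows, each an object with "xyz": the shift along the tool's x, y, z in m, a list of three; "twist": the turn, a rotation vector about the tool's x, y, z in rad, a list of three; "jaw": the opening, from 0 (shut) to 1 (fully open). A call has 1 to 12 rows; each row is the pose to reach, as a shift and turn from the pose commanded when the call began, along the tool's axes at that moment; what a row does not reach only later rows make up. A row lasts 1/12 s, in which the tool goes at most 41.7 mm and 7.16 degrees, less where a joint would pass 70% of its speed; a pose out of reach is approached as far as the arm can. A call with a gripper value outside its range is refused whole. The fingers move at their own pace and stop on an object; "squeeze" is the grip in N (left out, the last holds). Time passes only in rows, so rows that repeat a pose let the fingers close. It gives the time, the measured TCP pose, the force and the opening at its end, in the units of the state.
- env.get_state(): the state, without advancing time (a new reading comes with each control period).
- env.read_camera(name): name is "scene" or "side" or "wrist"; returns a dict with "color" (420x560x3 uint8, red, green, blue), "depth" (420x560 float32, m along the optical axis (not along the pixel's ray), 0 where there is no reading), "fx", "fy", "cx", "cy" (pixels), "k1" (the pictures are not rectified: a ray, as slopes to the right and down, at radius r is drawn at 1 + k1 r^2 times it, then the intrinsics apply), "eye" and "attitude" of the camera in the world. Camera axes: x right, y down, z forward; pixel columns grow to the right and rows downward; lengths in m; the calibration is good to about 2 mm. A picture is of the moment at which its call begins.
- env.hand_in(): hands the job in, once; it reports no verdict.
The state is a dict: "clock": time; "joint_pos": joint angles; "qvel": joint speeds; "tau": joint torques, N m; "tcp_pos": TCP position; "orientation": TCP orientation; "wrist_force": force on the tool from outside, world axes, zero at the start; "ft_torque": the same for the moment, N m; "finger_gap": finger opening in m.
Only numpy, scipy, OpenCV 4.12 (cv2) and the standard library are available. Lean on these libraries where they do the work, as an engineer would, in place of code of your own. Each camera call takes 0.05 s, during which the arm holds its last target. There are 200 camera calls.

TASK

The orbital shaker is open for service: pinch its bare upright drive spindle between the fingers and turn it until you feel its flat squarely under the fingertip at the shaker's front (the control-panel side). Then slide the counterweight down over the spindle, set-screw on the flat, until its top face is flush with the end of the spindle, and finish while still holding it there, level and still, clear of the shoulder below, so that I can tighten the screw from the front. Leave the dish, the hex key and the flask where they are.

Things in the scene. Friction and masses are not known exactly. Their poses are not given: they have to be found in the camera images.
- shaker: Beige orbital shaker, platform removed, fixed: case 300 x 300 mm, bare aluminium deck 105 mm above the bench. Origin: centre of its underside, straight below the spindle's axis; z up; x to its front, where a sloping black control panel (display, two knobs) stands out 42 mm. Four idler cranks near the deck's corners, 108 mm from the spindle in x and y, reach 133 mm above the bench.
- spindle (a joint): Angle of the upright drive spindle, rad, growing counterclockwise from above; 0 = flat faces the shaker's front. Stiff (0.06 N m), stays where left, stops at -3 and 3. Starts 0.6 to 1.5 rad counterclockwise of the front. Below the bare bar: a 26 mm shoulder, top 128 mm above the bench, and a dark 54 mm flange that turns with it, a yellow paint mark on it in line with the flat.
- spindle_end (a point): Centre of the spindle's upper end, on its axis, 172 mm above the bench. z up; x points out of the flat and turns with the spindle. The bare part is 44 mm of 18 mm steel bar with a flat milled 3 mm deep along all of it: 18 mm across the round, 15 mm from the flat to the round behind it; the flat is 13 mm wide, the end chamfered 2 mm.
- counterweight: Steel counterweight, about 0.38 kg, lying upright on the bench: hub 26 mm high, upright through bore 20 mm, parallel flanks 36 mm apart across y, from x = -18 to +12 mm. A dark round weight, 44 mm wide, 20 mm high, stands behind it (centre x = -33.5 mm); centre of mass about 20 mm behind the bore. Origin: centre of the bore at the underside; z up; x towards the set-screw.
- set_screw (a point): Outer end of the counterweight's black set-screw (8 mm, axis along x), 22 mm in front of the bore's axis, 13 mm above the underside. The screw's point, 5 mm thick, stands 2.5 mm into the bore at that height, so the hub goes fully down the spindle only with the screw over the flat. Axes as counterweight.
- screw_dish: Round glass dish with the platform's screws, 90 mm in diameter, 14 mm high, on the bench; bystander. Origin: centre of its underside.
- hex_key: Dark L-shaped hex key, 6 mm thick, arms about 100 and 30 mm, lying on the shaker's deck between the spindle and the control panel, its top 111 mm above the bench; bystander. Origin: near the middle of the long arm, on the deck.
- flask: Conical glass flask, 84 mm in diameter, 130 mm high, beside the shaker; bystander. Origin: centre of its underside.

How it is judged:
By the outcome, as a careful person would: the job done as asked, in the order asked, and still so for the second after the job is handed in, while the arm keeps its last pose, push and grip.
It also fails if it takes over 54 s, if anything falls off the work surface, if the arm or the gripper's body presses on something with over 40 N, if the wrist force passes 120 N, or if a joint passes its speed limit or range.

## Working session

There is one attempt and no reset: what is moved stays moved. The work goes in short steps, Python scripts to look and compute and a tool call to move; the robot and the scene stay as the last step left them, time stands still between calls to the robot, and variables do not carry over. Pictures are saved under pics/ and viewed, about 8 in all and at most 12, crops included, and the job is handed in when it is done.

Besides the shell and the picture viewer there is one more tool, called after "Emit:" as name([rows], argument=value, ...), one row to a line, values as JSON. servo_tool: Moves the arm, as the interface text tells. Its arguments: {"type":"object","properties":{"targets":{"type":"array","items":{"type":"object","properties":{"xyz":{"type":"array","items":{"type":"number"}},"twist":{"type":"array","items":{"type":"number"}},"jaw":{"type":"number"}}}},"squeeze":{"type":"number"}},"required":["targets"]}

```bash
mkdir -p pics; ls; cat > h.py <<'E'
import numpy as np, cv2
from workcell import env
from scipy.spatial.transform import Rotation as R
def rot(q): return R.from_quat([q[1],q[2],q[3],q[0]]).as_matrix()
def att(c):
    a=np.array(c["attitude"]); return a if a.shape==(3,3) else rot(a)
def K(c): return np.array([[c["fx"],0,c["cx"]],[0,c["fy"],c["cy"]],[0,0,1]])
def ray(c,uv):
    p=cv2.undistortPoints(np.array(uv,float).reshape(-1,1,2),K(c),np.array([c["k1"],0,0,0.]))[:,0]
    return np.c_[p,np.ones(len(p))]
def onplane(c,uv,z):
    d=ray(c,uv)@att(c).T; e=np.array(c["eye"]); return e+d*((z-e[2])/d[:,2])[:,None]
def cloud(c):
    h,w=c["depth"].shape; v,u=np.mgrid[:h,:w]
    r=ray(c,np.c_[u.ravel(),v.ravel()])
    P=(r*c["depth"].reshape(-1,1))@att(c).T+np.array(c["eye"]); P[c["depth"].ravel()==0]=np.nan
    return P.reshape(h,w,3)
def proj(c,P):
    p=(np.atleast_2d(P)-np.array(c["eye"]))@att(c)
    s=p[:,:2]/p[:,2:]; s=s*(1+c["k1"]*(s**2).sum(1))[:,None]
    return s*[c["fx"],c["fy"]]+[c["cx"],c["cy"]]
def save(c,n): cv2.imwrite("pics/"+n,c["color"][...,::-1])
E
cat > a.py <<'E'
from h import *
import pickle
D={}
for n in ["scene","side","wrist"]:
    c=env.read_camera(n); D[n]=c; print(n,c["eye"],c["attitude"],c["k1"],c["fx"]); save(c,n+"0.png")
pickle.dump(D,open("d0.pkl","wb"))
s=env.get_state(); print(s)
E
python3 a.py
```

```text
pics
scene [ 1.17667129 -0.2143215   0.73997505] [-0.29632758  0.71650474  0.58125294 -0.24689258] 0.013475684778401279 391.4109271208095
side [ 0.0032101 -0.6111169  0.9477899] [-0.32893934  0.85391564 -0.37864242  0.13876924] -0.09553143243418909 488.078940990039
wrist [0.57519921 0.06577721 0.37267197] [ 1.30495528e-01  9.91448196e-01 -3.52773265e-04 -1.12553732e-03] 0.012583968496994516 336.473723754796
{'clock': 0.15, 'joint_pos': array([-1.39598447e-01,  3.13852591e-01,  4.52399427e-02,  1.30359805e+00,
       -1.88891618e-05,  1.43122410e+00]), 'qvel': array([-1.39279013e-04, -2.70580994e-03,  2.22576362e-03, -5.92191229e-04,
       -5.35706455e-06, -3.92797218e-04]), 'tau': array([ 1.76330479e-03, -4.81067133e+01,  2.98815805e+01,  1.39078675e-02,
       -1.10673584e-04, -5.56924022e-05]), 'tcp_pos': array([5.74617526e-01, 3.92804559e-05, 2.30599663e-01]), 'orientation': array([-8.90399656e-05,  9.99999750e-01, -1.31028691e-05, -7.01622720e-04]), 'wrist_force': array([-0.43152523, -0.00801659,  0.00338968]), 'ft_torque': array([-0.02822558, -0.02950202, -0.04603433]), 'finger_gap': 0.08533633358826226}
```

View pics/scene0.png

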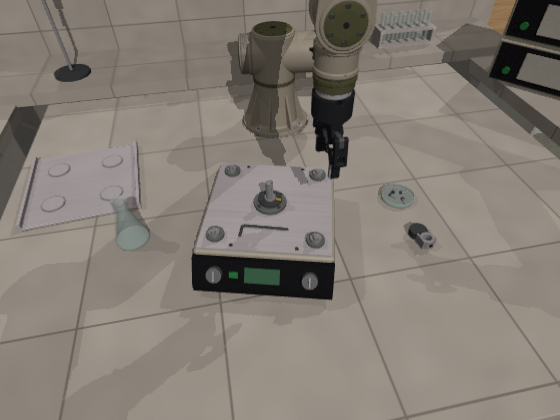

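View pics/side0.png

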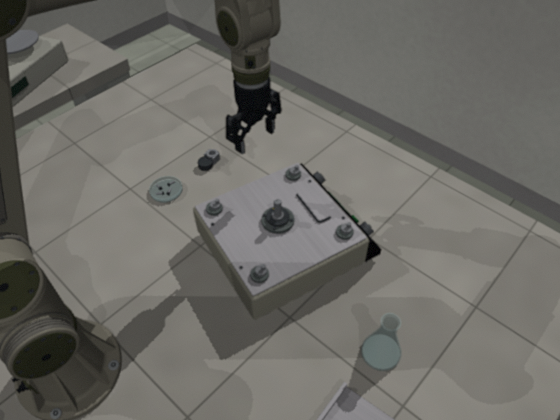

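Scene view: the spindle top is near (269,185), with the yellow mark beside it at about (280,199). The counterweight is at (421,236), the dish at (397,195), the hex key at (265,229) and the flask at (130,230). In the side view the spindle is near (278,205) and the counterweight near (208,160).

```bash
cat > m.py <<'E'
from h import *
import pickle
D=pickle.load(open("d0.pkl","rb"))
for n,roi in [("scene",(240,165,310,225)),("side",(240,180,310,240))]:
    c=D[n]; P=cloud(c); x0,y0,x1,y1=roi
    Q=P[y0:y1,x0:x1].reshape(-1,3)
    m=(Q[:,2]>.160)&(Q[:,2]<.185); print(n,"top",m.sum(),np.median(Q[m],0),Q[m].min(0) if m.any() else 0,Q[m].max(0) if m.any() else 0)
    # yellow
    hsv=cv2.cvtColor(c["color"],cv2.COLOR_RGB2HSV)[y0:y1,x0:x1]
    ym=(hsv[...,0]>18)&(hsv[...,0]<35)&(hsv[...,1]>110)
    v,u=np.nonzero(ym); print("yellow",len(u), (u.mean()+x0,v.mean()+y0) if len(u) else 0)
    if len(u): print(onplane(c,[[u.mean()+x0,v.mean()+y0]],.115), np.nanmedian(P[v+y0,u+x0],0))
    # idlers: z .122-.14
    Z=P[...,2]; m=((Z>.121)&(Z<.140)).astype(np.uint8)
    k,l,st,ce=cv2.connectedComponentsWithStats(m)
    for i in range(1,k):
        if st[i,4]>25: q=P[l==i]; print("idl",st[i,4],ce[i].round(1),np.median(q,0).round(4),((q.min(0)+q.max(0))/2).round(4))
    # deck
    m=((Z>.100)&(Z<.110)).astype(np.uint8); k,l,st,ce=cv2.connectedComponentsWithStats(m)
    i=1+st[1:,4].argmax(); q=P[l==i]; r=cv2.minAreaRect(q[:,:2].astype(np.float32)*1000); print("deck",st[i,4],np.median(q[:,2]),r)
# counterweight
for n,roi in [("scene",(400,215,445,255)),("side",(190,142,228,180))]:
    c=D[n]; P=cloud(c); x0,y0,x1,y1=roi; Q=P[y0:y1,x0:x1]
    m=(Q[...,2]>.012)&(Q[...,2]<.04); q=Q[m]; print(n,"cw",m.sum(),q.min(0),q.max(0),cv2.minAreaRect(q[:,:2].astype(np.float32)*1000))
    im=c["color"][y0:y1,x0:x1,::-1]; cv2.imwrite(f"pics/cw_{n}.png",cv2.resize(im,None,fx=9,fy=9,interpolation=cv2.INTER_CUBIC)[:360,:400])
a=cv2.imread("pics/cw_scene.png");b=cv2.imread("pics/cw_side.png")
c=D["scene"];s=cv2.resize(c["color"][165:225,240:310,::-1],None,fx=5,fy=5,interpolation=cv2.INTER_CUBIC)
o=np.zeros((560,800,3),np.uint8);o[:a.shape[0],:a.shape[1]]=a;o[:b.shape[0],405:405+min(b.shape[1],395)]=b[:,:395];o[260:560,405:755]=s if b.shape[0]<=1 else o[260:560,405:755]
cv2.imwrite("pics/crops.png",o)
c=D["wrist"];P=cloud(c);print("wrist",np.nanmin(P.reshape(-1,3),0),np.nanmax(P.reshape(-1,3),0))
E
python3 m.py
```

```text
scene top 57 [ 0.52755735 -0.11238186  0.17049086] [ 0.51555359 -0.12004596  0.16014633] [ 0.53420399 -0.10308301  0.1746347 ]
yellow 14 (np.float64(278.07142857142856), np.float64(198.71428571428572))
[[ 0.52043015 -0.09046493  0.115     ]] [ 0.53149402 -0.09233301  0.12542687]
idl 1164 [179.5  13.1] [-0.7501 -0.2865  0.1306] [-0.749  -0.2522  0.1305]
idl 49 [413.3  12.6] [-0.5288  0.7229  0.1301] [-0.5147  0.7386  0.1284]
idl 50 [396.2  14.3] [-0.5302  0.6423  0.1285] [-0.5184  0.6599  0.1286]
idl 35 [384.9  15.7] [-0.5081  0.5955  0.1308] [-0.5177  0.597   0.1293]
idl 249 [25.1 24.6] [-0.7504 -0.9294  0.1301] [-0.75   -0.93    0.1304]
idl 380 [528.8  55.3] [-0.0086  0.9342  0.1307] [-0.0174  0.9315  0.1305]
idl 238 [273.9  92.4] [ 0.0556 -0.0137  0.1302] [ 0.0358 -0.0011  0.1304]
idl 55 [231.2 168.1] [ 0.3988 -0.1854  0.1242] [ 0.3952 -0.1846  0.1282]
idl 55 [317.5 172.1] [0.4608 0.0207 0.1243] [0.4558 0.0218 0.1284]
idl 277 [269.8 199.3] [ 0.5316 -0.1127  0.1248] [ 0.5236 -0.111   0.1301]
idl 135 [117.8 201.6] [ 0.4611 -0.4519  0.1279] [ 0.4669 -0.4511  0.1268]
idl 82 [213.4 231.
[... 912 characters left out ...]
[ 0.4719 -0.4522  0.1276] [ 0.4647 -0.4531  0.1265]
idl 67 [ 78.6 330.5] [ 0.0551 -0.0348  0.131 ] [ 0.0559 -0.0283  0.1307]
deck 10338 0.10304681475110128 ((521.5961303710938, -113.348876953125), (292.0303955078125, 289.66632080078125), 73.64537811279297)
scene cw 392 [0.58018089 0.22256011 0.01219077] [0.65881761 0.26810234 0.02927535] ((619.7315673828125, 247.9930419921875), (77.15740203857422, 43.19603729248047), 13.058321952819824)
side cw 258 [0.57979471 0.21768346 0.01208241] [0.6516096  0.2671259  0.02810534] ((615.357666015625, 244.9907989501953), (72.3370361328125, 44.903690338134766), 16.34781265258789)
wrist [ 0.20660311 -0.33139243 -0.00444314] [0.94089895 0.17897463 0.33104071]
```

View pics/crops.png

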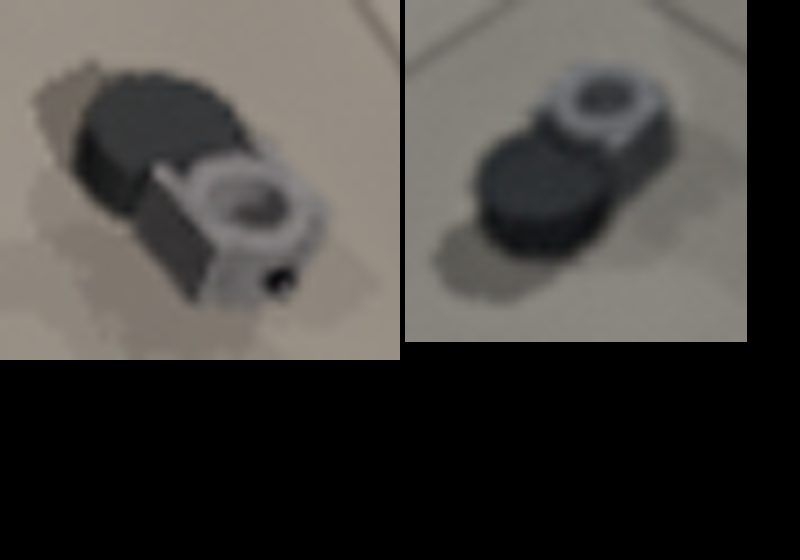

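Shaker centre is about (0.525, -0.112) with the front at about -16.7° yaw. All four idlers and the deck rectangle agree. The counterweight's hub and black screw point away from the robot, at about 13–16° yaw. Next I move above the spindle for a close look.

Emit:
servo_tool([
  {"xyz":[-0.025,0.04,0],"twist":[0,0,0],"jaw":1},
  {"xyz":[-0.05,0.08,0],"twist":[0,0,0],"jaw":1},
  {"xyz":[-0.05,0.115,0],"twist":[0,0,0],"jaw":1},
  {"xyz":[-0.05,0.115,0],"twist":[0,0,0],"jaw":1},
  {"xyz":[-0.05,0.115,0],"twist":[0,0,0],"jaw":1},
])

```text
clock: 0.57
tcp_pos: [0.5245, -0.1171, 0.2312]
orientation: [-0.0, 1.0, -0.002, -0.0]
wrist_force: [0.1, 0.3, -0.2]
finger_gap: 0.0851
```

```bash
cat > w.py <<'E'
from h import *
import sys,pickle
c=env.read_camera("wrist"); pickle.dump(c,open("w.pkl","wb")); s=env.get_state(); print(s["tcp_pos"],s["orientation"],s["joint_pos"].round(3))
P=cloud(c); Z=P[...,2]
near=np.hypot(P[...,0]-.525,P[...,1]+.112)<.05
for a,b in [(.164,.18),(.108,.1235),(.124,.133)]:
    m=near&(Z>a)&(Z<b); 
    if m.sum()>20:
        q=P[m]; e=cv2.minEnclosingCircle(q[:,:2].astype(np.float32)*1000); print(a,b,m.sum(),np.median(q,0).round(4),e)
hsv=cv2.cvtColor(c["color"],cv2.COLOR_RGB2HSV)
m=near&(hsv[...,0]>18)&(hsv[...,0]<35)&(hsv[...,1]>110)
v,u=np.nonzero(m); print("yellow",len(u),u.mean(),v.mean(),np.median(P[m],0))
p=proj(c,[[.525,-.112,.17]])[0]; print(p)
x,y=int(p[0]),int(p[1]); x0,y0=max(0,x-100),max(0,y-75)
cv2.imwrite("pics/"+sys.argv[1],cv2.resize(c["color"][y0:y0+150,x0:x0+200,::-1],None,fx=3.8,fy=3.8,interpolation=cv2.INTER_CUBIC)); print(x0,y0)
E
python3 w.py w1.png
```

```text
[ 0.52478437 -0.11576543  0.23109748] [-2.95622664e-04  9.99999182e-01 -1.23956266e-03 -1.10671909e-04] [-0.367  0.24  -0.052  1.278  0.     1.206]
0.164 0.18 611 [ 0.5227 -0.1104  0.1712] ((523.3577270507812, -110.81932067871094), 9.059955596923828)
0.108 0.1235 4407 [ 0.5234 -0.1038  0.1159] ((523.1610717773438, -110.8578872680664), 37.890716552734375)
0.124 0.133 1065 [ 0.5252 -0.1043  0.1247] ((523.2379150390625, -110.62974548339844), 26.48784828186035)
yellow 898 268.9198218262806 335.5734966592428 [ 0.52896059 -0.10030988  0.31047295]
[278.82625505 218.95490914]
178 143
```

View pics/w1.png

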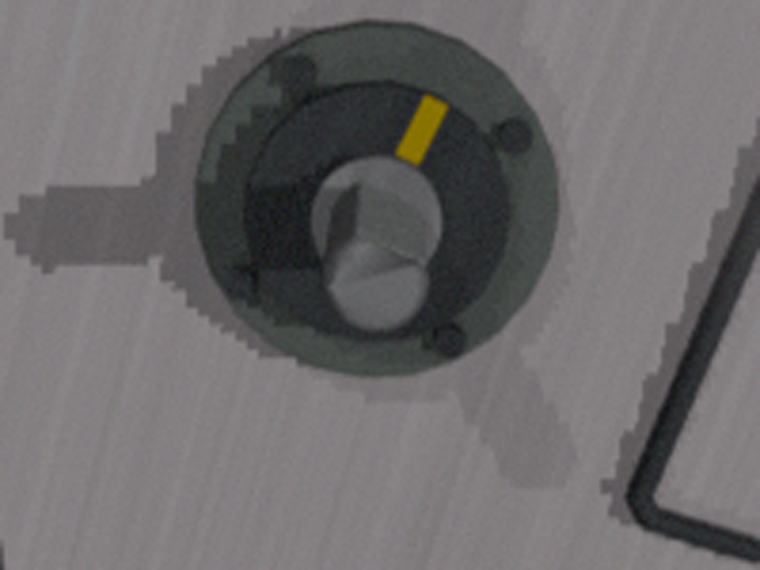

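The wrist view (crop origin 178,143, scale 3.8) shows the yellow mark running from (410,162) to (436,98). The flat's chord on the spindle top faces up and right. I'll compute the direction.

```bash
python3 - <<'E'
from h import *
import pickle
c=pickle.load(open("w.pkl","rb")); hsv=cv2.cvtColor(c["color"],cv2.COLOR_RGB2HSV)
x=hsv[160:195,270:305]; m=(x[...,0]>18)&(x[...,0]<35)&(x[...,1]>110); v,u=np.nonzero(m)
Q=onplane(c,np.c_[u+270,v+160],.1247); mu=Q.mean(0); print(len(u),mu)
w,V=np.linalg.eigh(np.cov(Q[:,:2].T)); print("axis",np.degrees(np.arctan2(V[1,1],V[0,1])), "from centre",np.degrees(np.arctan2(mu[1]+.1108,mu[0]-.5233)))
P=onplane(c,[[333/3.8+178,288/3.8+143],[427/3.8+178,262/3.8+143]],.172);d=P[1]-P[0];print(P,"chord",np.degrees(np.arctan2(d[1],d[0])))
# deck square by mask near, hex etc.
D=pickle.load(open("d0.pkl","rb"))
for n,uv in [("scene",[[398,196]]),("side",[[165,190]])]: print(n,onplane(D[n],uv,.007))
E
```

```text
141 [ 0.53244721 -0.09261565  0.1247    ]
axis 63.932508542315524 from centre 63.296408259637815
[[ 0.51677088 -0.11125301  0.172     ]
 [ 0.53218732 -0.10690586  0.172     ]] chord 15.747458649731009
scene [[0.46622866 0.25480532 0.007     ]]
side [[0.45928292 0.24689022 0.007     ]]
```

The mark's axis and its bearing from the centre agree at 63.6° world, so the spindle is at about 1.40 rad. I'll turn the jaws to that heading and descend around the spindle.

Emit:
servo_tool([
  {"xyz":[-0.0015,-0.005,0],"twist":[0,0,-0.124],"jaw":1},
  {"xyz":[-0.0015,-0.005,0],"twist":[0,0,-0.248],"jaw":0.9},
  {"xyz":[-0.0015,-0.005,0],"twist":[0,0,-0.372],"jaw":0.8},
  {"xyz":[-0.0015,-0.005,0],"twist":[0,0,-0.496],"jaw":0.7},
  {"xyz":[-0.0015,-0.005,0],"twist":[0,0,-0.62],"jaw":0.6},
  {"xyz":[-0.0015,-0.005,0],"twist":[0,0,-0.744],"jaw":0.6},
  {"xyz":[-0.0015,-0.005,0],"twist":[0,0,-0.868],"jaw":0.6},
  {"xyz":[-0.0015,-0.005,0],"twist":[0,0,-0.992],"jaw":0.6},
  {"xyz":[-0.0015,-0.005,0.02],"twist":[0,0,-1.11],"jaw":0.6},
  {"xyz":[-0.0015,-0.005,0.05],"twist":[0,0,-1.11],"jaw":0.6},
  {"xyz":[-0.0015,-0.005,0.08],"twist":[0,0,-1.11],"jaw":0.6},
  {"xyz":[-0.0015,-0.005,0.091],"twist":[0,0,-1.11],"jaw":0.6},
])

```text
clock: 1.62
tcp_pos: [0.5218, -0.1073, 0.1363]
orientation: [-0.002, 0.849, 0.528, -0.002]
wrist_force: [-1.4, 0.4, 0.0]
finger_gap: 0.0511
```

Emit:
servo_tool([
  {"xyz":[0,0,0],"twist":[0,0,0],"jaw":0.4},
  {"xyz":[0,0,0],"twist":[0,0,0],"jaw":0.3},
  {"xyz":[0,0,0],"twist":[0,0,0],"jaw":0.25},
  {"xyz":[0,0,0],"twist":[0,0,0],"jaw":0.0},
  {"xyz":[0,0,0],"twist":[0,0,0],"jaw":0.0},
  {"xyz":[0,0,0],"twist":[0,0,0],"jaw":0.0},
  {"xyz":[0,0,0],"twist":[0,0,0],"jaw":0.0},
  {"xyz":[0,0,0],"twist":[0,0,0],"jaw":0.0},
], squeeze=30)

```text
clock: 2.28
tcp_pos: [0.5223, -0.1125, 0.1413]
orientation: [0.002, 0.85, 0.526, -0.002]
wrist_force: [-6.7, -9.5, -0.9]
finger_gap: 0.014
```

```bash
cat > s.py <<'E'
from h import *
s=env.get_state()
for k in ["clock","joint_pos","tcp_pos","wrist_force","ft_torque","finger_gap"]: print(k,np.round(s[k],4))
M=rot(s["orientation"]); print("toolx deg",np.degrees(np.arctan2(M[1,0],M[0,0])),"tilt",M[:,2].round(4),"F tool",(M.T@s["wrist_force"]).round(2))
E
python3 s.py
```

```text
clock 2.2833
joint_pos [-0.359   0.2802 -0.2248  1.066  -0.0061  0.1038]
tcp_pos [ 0.5223 -0.1125  0.1413]
wrist_force [-6.6731 -9.4565 -0.8791]
ft_torque [-1.7328  1.2296 -0.0022]
finger_gap 0.014
toolx deg 63.48127691268181 tilt [-0.0024 -0.0056 -1.    ] F tool [-11.44  -1.75   0.95]
```

Gap of 14 mm means the pads are on the flat (15 mm), not the 18 mm round. Now I turn the spindle about its own axis by 80.1°.

Emit:
servo_tool([
  {"xyz":[-0.0015,0,0],"twist":[0,0,0],"jaw":0},
  {"xyz":[-0.0015,-0.0002,0],"twist":[0,0,0.12],"jaw":0},
  {"xyz":[-0.0015,-0.0004,0],"twist":[0,0,0.24],"jaw":0},
  {"xyz":[-0.0014,-0.0005,0],"twist":[0,0,0.36],"jaw":0},
  {"xyz":[-0.0013,-0.0007,0],"twist":[0,0,0.48],"jaw":0},
  {"xyz":[-0.0012,-0.0008,0],"twist":[0,0,0.6],"jaw":0},
  {"xyz":[-0.0011,-0.001,0],"twist":[0,0,0.72],"jaw":0},
  {"xyz":[-0.001,-0.0011,0],"twist":[0,0,0.84],"jaw":0},
  {"xyz":[-0.0009,-0.0012,0],"twist":[0,0,0.96],"jaw":0},
  {"xyz":[-0.0007,-0.0013,0],"twist":[0,0,1.08],"jaw":0},
  {"xyz":[-0.0005,-0.0014,0],"twist":[0,0,1.2],"jaw":0},
  {"xyz":[-0.0004,-0.0015,0],"twist":[0,0,1.3],"jaw":0},
], squeeze=60)

```text
clock: 3.28
tcp_pos: [0.5217, -0.111, 0.1414]
orientation: [0.002, 0.995, -0.098, -0.0]
wrist_force: [-1.8, -5.3, -2.9]
finger_gap: 0.0139
```

Emit:
servo_tool([
  {"xyz":[0.0002,0,0],"twist":[0,0,0.098],"jaw":0},
  {"xyz":[0.0002,0,0],"twist":[0,0,0.098],"jaw":0},
  {"xyz":[0.0002,0,0],"twist":[0,0,0.098],"jaw":0},
  {"xyz":[0.0002,0,0],"twist":[0,0,0.098],"jaw":0},
  {"xyz":[0.0002,0,0],"twist":[0,0,0.098],"jaw":0},
  {"xyz":[0.0002,0,0],"twist":[0,0,0.098],"jaw":0},
])

```text
clock: 3.78
tcp_pos: [0.5218, -0.1108, 0.1414]
orientation: [0.001, 0.99, -0.144, -0.0]
wrist_force: [-3.5, -4.8, -1.4]
finger_gap: 0.0135
```

```bash
python3 s.py
```

```text
clock 3.7833
joint_pos [-0.3583  0.2778 -0.228   1.0647 -0.0028  1.5015]
tcp_pos [ 0.5218 -0.1108  0.1414]
wrist_force [-3.5302 -4.8004 -1.4417]
ft_torque [-0.8039  0.7828 -0.0696]
finger_gap 0.0135
toolx deg -16.558002357096814 tilt [-7.0e-04 -2.8e-03 -1.0e+00] F tool [-2.02  5.6   1.46]
```

Flat still felt at 13.5 mm, jaw at -16.56° (front). The pinch centres put the axis at (0.5232, -0.1111), matching the camera. Next I release, rise and go over to the counterweight.

Emit:
servo_tool([
  {"xyz":[0,0,0],"twist":[0,0,0],"jaw":0.5},
  {"xyz":[0,0,0],"twist":[0,0,0],"jaw":0.5},
  {"xyz":[0,0,0],"twist":[0,0,0],"jaw":0.5},
  {"xyz":[0,0,0],"twist":[0,0,0],"jaw":0.5},
  {"xyz":[0,0,-0.03],"twist":[0,0,0],"jaw":0.6},
  {"xyz":[0,0,-0.06],"twist":[0,0,0],"jaw":0.6},
  {"xyz":[0,0,-0.09],"twist":[0,0,0],"jaw":0.6},
  {"xyz":[0,0,-0.09],"twist":[0,0,0],"jaw":0.6},
])

```text
clock: 4.45
tcp_pos: [0.5253, -0.1106, 0.2369]
orientation: [0.001, 0.99, -0.143, 0.005]
wrist_force: [1.3, -0.1, 1.3]
finger_gap: 0.0507
```

```bash
python3 w.py w2.png
```

```text
[ 0.52462226 -0.11030826  0.23428744] [ 6.95661244e-04  9.89671064e-01 -1.43301711e-01  3.91412638e-03] [-0.357  0.23  -0.058  1.275  0.     1.501]
0.164 0.18 566 [ 0.523  -0.1092  0.1712] ((523.409423828125, -110.7635726928711), 9.187651634216309)
0.108 0.1235 4124 [ 0.5262 -0.1029  0.1159] ((523.3286743164062, -110.99000549316406), 37.989253997802734)
0.124 0.133 1016 [ 0.5289 -0.1061  0.1247] ((523.2383422851562, -110.63356018066406), 26.537899017333984)
yellow 719 277.32545201668984 334.57858136300416 [ 0.53310638 -0.10061761  0.30578123]
[277.38293495 226.20531602]
177 151
```

Emit:
servo_tool([
  {"xyz":[-0.003,-0.03,0],"twist":[0,0,-0.12],"jaw":1},
  {"xyz":[-0.006,-0.06,0],"twist":[0,0,-0.24],"jaw":1},
  {"xyz":[-0.009,-0.09,0],"twist":[0,0,-0.36],"jaw":1},
  {"xyz":[-0.012,-0.12,0],"twist":[0,0,-0.48],"jaw":1},
  {"xyz":[-0.015,-0.15,0],"twist":[0,0,-0.6],"jaw":1},
  {"xyz":[-0.018,-0.18,0],"twist":[0,0,-0.72],"jaw":1},
  {"xyz":[-0.021,-0.21,0],"twist":[0,0,-0.84],"jaw":1},
  {"xyz":[-0.024,-0.24,0],"twist":[0,0,-0.96],"jaw":1},
  {"xyz":[-0.027,-0.27,0],"twist":[0,0,-1.08],"jaw":1},
  {"xyz":[-0.03,-0.3,0],"twist":[0,0,-1.2],"jaw":1},
  {"xyz":[-0.033,-0.33,0],"twist":[0,0,-1.32],"jaw":1},
  {"xyz":[-0.035,-0.355,0],"twist":[0,0,-1.44],"jaw":1},
])

```text
clock: 5.5
tcp_pos: [0.5891, 0.2429, 0.2291]
orientation: [-0.0, 0.837, 0.548, -0.0]
wrist_force: [0.5, -1.2, 0.6]
finger_gap: 0.0854
```

Emit:
servo_tool([
  {"xyz":[0,0,0],"twist":[0,0,-0.12],"jaw":1},
  {"xyz":[0,0,0],"twist":[0,0,-0.24],"jaw":1},
  {"xyz":[0,0,0],"twist":[0,0,-0.36],"jaw":1},
  {"xyz":[0,0,0],"twist":[0,0,-0.48],"jaw":1},
  {"xyz":[0,0,0],"twist":[0,0,-0.6],"jaw":1},
  {"xyz":[0,0,0],"twist":[0,0,-0.66],"jaw":1},
  {"xyz":[0,0,0],"twist":[0,0,-0.66],"jaw":1},
  {"xyz":[0,0,0],"twist":[0,0,-0.66],"jaw":1},
])

```text
clock: 6.17
tcp_pos: [0.5892, 0.2407, 0.2294]
orientation: [-0.0, 0.618, 0.787, -0.0]
wrist_force: [-0.2, 0.6, -0.5]
finger_gap: 0.0853
```

```bash
cat > cw.py <<'E'
from h import *
import sys,pickle
c=env.read_camera("wrist"); pickle.dump(c,open("wc.pkl","wb")); s=env.get_state(); print(s["clock"],s["tcp_pos"],s["joint_pos"].round(3))
M=rot(s["orientation"]); print("toolx",np.degrees(np.arctan2(M[1,0],M[0,0])),M[:,2].round(4))
P=cloud(c); Z=P[...,2]; near=np.hypot(P[...,0]-.618,P[...,1]-.246)<.07
for a,b in [(.012,.0225),(.0235,.030)]:
    m=(near&(Z>a)&(Z<b)).astype(np.uint8); k,l,st,ce=cv2.connectedComponentsWithStats(m); i=1+st[1:,4].argmax(); q=P[l==i]
    print(a,st[i,4],np.median(q,0).round(4),cv2.minEnclosingCircle(q[:,:2].astype(np.float32)*1000),cv2.minAreaRect(q[:,:2].astype(np.float32)*1000))
save(c,sys.argv[1])
E
python3 cw.py cw1.png
```

```text
6.2167 [0.5892161  0.24059355 0.22957781] [0.262 0.438 0.224 1.358 0.    0.022]
toolx 103.71844708931789 [-9.e-04 -2.e-04 -1.e+00]
0.012 1278 [0.6012 0.2449 0.0194] ((603.9030151367188, 246.6138458251953), 23.94482421875) ((602.43359375, 245.63868713378906), (43.949275970458984, 43.38505554199219), 7.802505016326904)
0.0235 631 [0.6329 0.2507 0.0253] ((632.0580444335938, 250.32135009765625), 22.536767959594727) ((634.402587890625, 250.65634155273438), (34.2532958984375, 35.957916259765625), 9.700197219848633)
```

View pics/cw1.png

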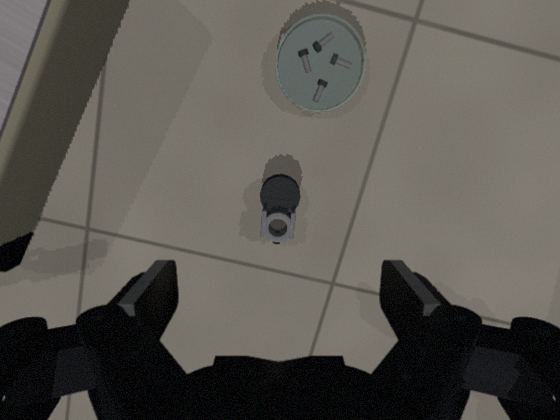

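View pics/w2.png

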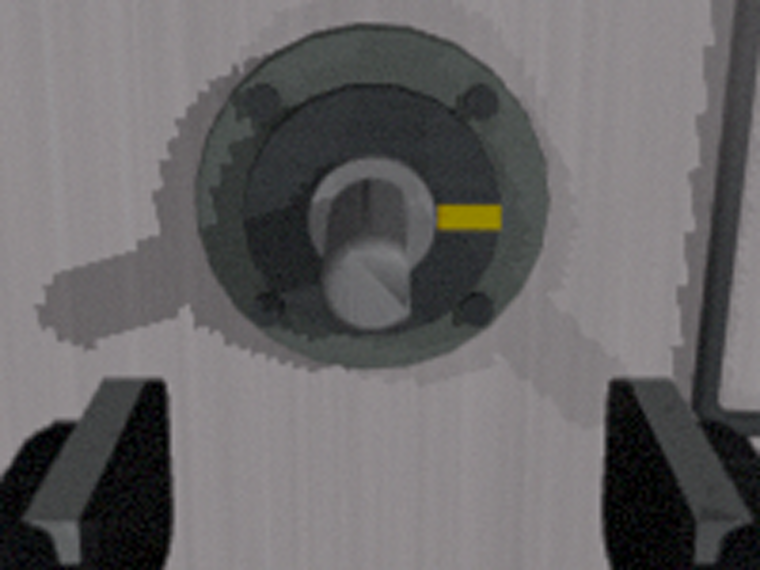

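w2: the mark is at (470,217), exactly along the jaw axis and in line with the front direction, so the flat faces front. cw1: weight at (280,194), bore at (278,224), screw end at (276,242). I'll refine the bore position and yaw.

```bash
python3 - <<'E'
from h import *
import pickle
c=pickle.load(open("wc.pkl","rb")); x0,y0=250,165; k=8
im=cv2.resize(c["color"][y0:y0+85,x0:x0+60],None,fx=k,fy=k,interpolation=cv2.INTER_CUBIC)
g=cv2.cvtColor(im,cv2.COLOR_RGB2GRAY); h=cv2.cvtColor(im,cv2.COLOR_RGB2HSV)
tow=lambda p,z: onplane(c,(np.array(p,float).reshape(-1,2)+.5)/k-.5+[x0,y0],z)
# dark blobs
P=cloud(c)[y0:y0+85,x0:x0+60]; Z=cv2.resize(P[...,2].astype(np.float32),None,fx=k,fy=k,interpolation=cv2.INTER_NEAREST)
print("gray hub/weight/bench",np.median(g[(Z>.0235)]),np.median(g[(Z>.016)&(Z<.022)]),np.median(g[Z<.004]))
top=((Z>.0225)).astype(np.uint8)
ct=max(cv2.findContours(top,0,2)[0],key=cv2.contourArea)
W=tow(ct,.026); r=cv2.minAreaRect((W[:,:2]*1000).astype(np.float32)); print("hub",r)
wm=((Z>.012)&(Z<.0225)&(g<60)).astype(np.uint8); ct=max(cv2.findContours(wm,0,2)[0],key=cv2.contourArea)
W=tow(ct,.02); print("weight",cv2.minEnclosingCircle((W[:,:2]*1000).astype(np.float32)))
cv2.imwrite("pics/cw1c.png",im[...,::-1])
E
```

```text
gray hub/weight/bench 99.0 42.0 108.0
hub ((633.9362182617188, 250.5734405517578), (35.286983489990234, 36.86446762084961), 9.717459678649902)
weight ((603.6915283203125, 246.09292602539062), 24.924898147583008)
```

View pics/cw1c.png

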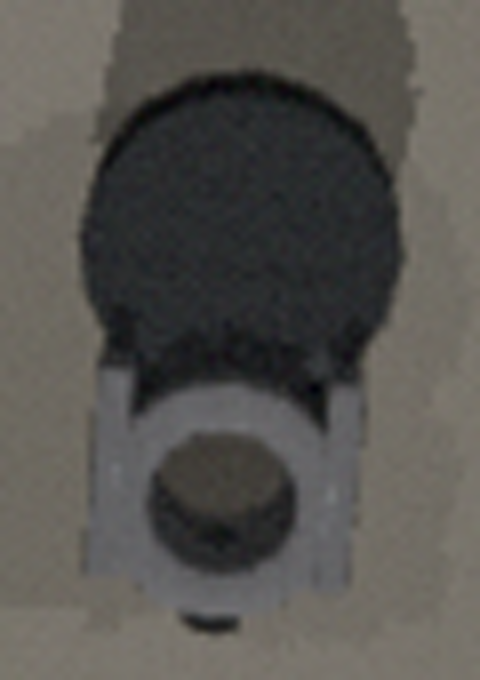

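Crop (origin 250,165, scale 8): bore centre (224,502), weight disc centre (243,240), screw end (211,622), hub flanks from (100,370)/(95,575) to (358,378)/(345,590).

```bash
python3 - <<'E'
from h import *
import pickle
c=pickle.load(open("wc.pkl","rb"))
t=lambda p,z: onplane(c,[(np.array(p)+.5)/8-.5+[250,165]],z)[0]
b=t([224,502],.026);w=t([243,240],.02);s=t([211,622],.013); print(b,w,s)
L=lambda p,q: np.degrees(np.arctan2(*(q-p)[1::-1]))
print("w-b",np.linalg.norm((b-w)[:2]),L(w,b),"w-s",L(w,s),np.linalg.norm((s-w)[:2]))
for p,q in [((100,370),(95,575)),((358,378),(345,590))]: print(L(t(p,.026),t(q,.026)))
print("width",np.linalg.norm(t([97,480],.026)-t([352,480],.026)))
r=c["eye"]; print(r)
E
```

```text
[0.63503213 0.25097044 0.026     ] [0.60062632 0.24522632 0.02      ] [0.65687221 0.25433117 0.013     ]
w-b 0.0348820134916216 9.478236511898563 w-s 9.19504438449776 0.05697805899419518
11.598361381401313
10.964118558730727
width 0.03428346769857159
[0.52630345 0.22566205 0.37163677]
```

Yaw is about 9.6° and the bore is at (0.6345, 0.251). Sizes check: weight to bore 34.9 mm against 33.5, width 34.3 mm against 36. I'll grip the flanks 6 mm behind the bore.

Emit:
servo_tool([
  {"xyz":[0,0.02,0.03],"twist":[0,0,0.072],"jaw":1},
  {"xyz":[0,0.0405,0.06],"twist":[0,0,0.072],"jaw":1},
  {"xyz":[0,0.0405,0.1],"twist":[0,0,0.072],"jaw":1},
  {"xyz":[0,0.0405,0.14],"twist":[0,0,0.072],"jaw":1},
  {"xyz":[0,0.0405,0.18],"twist":[0,0,0.072],"jaw":1},
  {"xyz":[0,0.0405,0.205],"twist":[0,0,0.072],"jaw":1},
  {"xyz":[0,0.0405,0.218],"twist":[0,0,0.072],"jaw":0.9},
  {"xyz":[0,0.0405,0.225],"twist":[0,0,0.072],"jaw":0.8},
  {"xyz":[0,0.0405,0.228],"twist":[0,0,0.072],"jaw":0.7},
  {"xyz":[0,0.0405,0.228],"twist":[0,0,0.072],"jaw":0.6},
  {"xyz":[0,0.0405,0.228],"twist":[0,0,0.072],"jaw":0.55},
  {"xyz":[0,0.0405,0.228],"twist":[0,0,0.072],"jaw":0.5},
], squeeze=30)

```text
clock: 7.22
tcp_pos: [0.6302, 0.2506, 0.0042]
orientation: [0.001, 0.645, 0.764, 0.001]
wrist_force: [0.3, 0.9, 0.5]
finger_gap: 0.0426
```

Emit:
servo_tool([
  {"xyz":[0,0,0],"twist":[0,0,0],"jaw":0.45},
  {"xyz":[0,0,0],"twist":[0,0,0],"jaw":0.4},
  {"xyz":[0,0,0],"twist":[0,0,0],"jaw":0.35},
  {"xyz":[0,0,0],"twist":[0,0,0],"jaw":0.2},
  {"xyz":[0,0,0],"twist":[0,0,0],"jaw":0.0},
  {"xyz":[0,0,0],"twist":[0,0,0],"jaw":0.0},
  {"xyz":[0,0,0],"twist":[0,0,0],"jaw":0.0},
])

```text
clock: 7.8
tcp_pos: [0.6301, 0.2504, 0.0041]
orientation: [0.001, 0.645, 0.764, 0.001]
wrist_force: [-0.6, -0.8, 6.1]
finger_gap: 0.0356
```

```bash
python3 s.py
```

```text
clock 7.8
joint_pos [ 2.602e-01  6.452e-01 -2.400e-03  9.202e-01 -3.000e-04  9.110e-02]
tcp_pos [0.6301 0.2504 0.0041]
wrist_force [-0.6248 -0.7562  6.1384]
ft_torque [-0.1339  0.0844  0.0181]
finger_gap 0.0356
toolx deg 99.68482047810653 tilt [ 3.1e-03  5.0e-04 -1.0e+00] F tool [-0.64 -0.72 -6.14]
```

Gap of 35.6 mm matches the 36 mm flanks. I'll squeeze harder and lift straight up.

Emit:
servo_tool([
  {"xyz":[0,0,0],"twist":[0,0,0],"jaw":0},
  {"xyz":[0,0,0],"twist":[0,0,0],"jaw":0},
  {"xyz":[0,0,0],"twist":[0,0,0],"jaw":0},
  {"xyz":[0,0,-0.005],"twist":[0,0,0],"jaw":0},
  {"xyz":[0,0,-0.015],"twist":[0,0,0],"jaw":0},
  {"xyz":[0,0,-0.035],"twist":[0,0,0],"jaw":0},
  {"xyz":[0,0,-0.065],"twist":[0,0,0],"jaw":0},
  {"xyz":[0,0,-0.1],"twist":[0,0,0],"jaw":0},
  {"xyz":[0,0,-0.135],"twist":[0,0,0],"jaw":0},
  {"xyz":[0,0,-0.17],"twist":[0,0,0],"jaw":0},
  {"xyz":[0,0,-0.205],"twist":[0,0,0],"jaw":0},
  {"xyz":[0,0,-0.23],"twist":[0,0,0],"jaw":0},
], squeeze=110)

```text
clock: 8.8
tcp_pos: [0.6288, 0.2504, 0.2361]
orientation: [0.001, 0.645, 0.764, 0.001]
wrist_force: [0.2, -0.7, -3.1]
finger_gap: 0.034
```

Emit:
servo_tool([
  {"xyz":[0,0,0],"twist":[0,0,0],"jaw":0},
  {"xyz":[0,0,0],"twist":[0,0,0],"jaw":0},
  {"xyz":[0,0,0],"twist":[0,0,0],"jaw":0},
])

```text
clock: 9.05
tcp_pos: [0.6279, 0.25, 0.2306]
orientation: [-0.001, 0.645, 0.764, -0.001]
wrist_force: [-1.0, 0.6, -4.7]
finger_gap: 0.0335
```

```bash
python3 s.py; python3 - <<'E'
from h import *
import pickle
c=env.read_camera("wrist"); pickle.dump(c,open("wg.pkl","wb")); s=env.get_state()
M=rot(s["orientation"]); T=s["tcp_pos"]
P=cloud(c); L=(P-T)@M  # tool frame
# points between fingers
m=(np.abs(L[...,0])<.03)&(L[...,1]>-.07)&(L[...,1]<.04)&(np.abs(L[...,2])<.045)
v,u=np.nonzero(m); print(m.sum(),u.min(),u.max(),v.min(),v.max())
g=cv2.cvtColor(c["color"],cv2.COLOR_RGB2GRAY)
q=L[m]; 
# weight top plane fit: behind region
w=q[(q[:,1]<-.022)&(np.abs(q[:,0])<.016)]; 
for _ in range(3):
    A=np.c_[w[:,:2],np.ones(len(w))]; k=np.linalg.lstsq(A,w[:,2],rcond=None)[0]; r=w[:,2]-A@k; w=w[np.abs(r)<.0015]
print("weight plane",len(w),k,w.min(0),w.max(0))
x0,x1,y0,y1=max(0,u.min()-30),u.max()+30,max(0,v.min()-30),min(420,v.max()+30); print(x0,y0)
f=min(800/(x1-x0),600/(y1-y0)); cv2.imwrite("pics/wg.png",cv2.resize(c["color"][y0:y1,x0:x1,::-1],None,fx=f,fy=f,interpolation=cv2.INTER_CUBIC)); print(f)
E
```

```text
clock 9.05
joint_pos [0.2603 0.5235 0.3621 1.412  0.     0.0911]
tcp_pos [0.6279 0.25   0.2306]
wrist_force [-1.0425  0.618  -4.6654]
ft_torque [-0.0004 -0.0784 -0.0097]
finger_gap 0.0335
toolx deg 99.6929505812356 tilt [-2.6e-03 -7.0e-04 -1.0e+00] F tool [ 0.79 -0.91  4.67]
18563 185 369 156 339
weight plane 4302 [ 0.00037017 -0.03161548 -0.01688068] [-0.01599439 -0.04954438 -0.01760933] [ 0.01598781 -0.02200625 -0.01383187]
155 126
2.4691358024691357
```

View pics/wg.png

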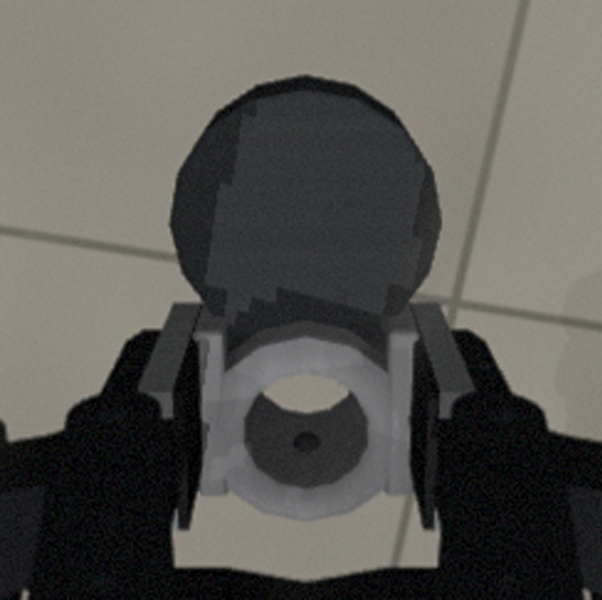

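The counterweight is held squarely between the pads, bore centre at about crop (306,430) and the screw tip visible at (305,441). I'll check the tilt against the bench plane in the same picture and get the bore position in the tool frame.

```bash
python3 - <<'E'
from h import *
import pickle
c=pickle.load(open("wg.pkl","rb")); s=env.get_state(); M=rot(s["orientation"]);T=s["tcp_pos"]
P=cloud(c).reshape(-1,3); q=P[(np.abs(P[:,2])<.012)]
for _ in range(3):
    A=np.c_[q[:,:2],np.ones(len(q))];k=np.linalg.lstsq(A,q[:,2],rcond=None)[0];q=q[np.abs(q[:,2]-A@k)<.003]
print("bench plane",len(q),k)
t=np.array([np.cos(np.radians(9.7)),np.sin(np.radians(9.7))]);print("slope along cw x",k[:2]@t)
L=(P-T)@M
hub=L[(np.abs(L[:,0])<.016)&(L[:,1]>-.012)&(L[:,1]<.022)&(L[:,2]<-.012)&(L[:,2]>-.032)]
for _ in range(4):
    A=np.c_[hub[:,:2],np.ones(len(hub))];k=np.linalg.lstsq(A,hub[:,2],rcond=None)[0];hub=hub[np.abs(hub[:,2]-A@k)<.0015]
print("hub top plane",len(hub),k,hub.min(0),hub.max(0))
f=2.469136
for z in (-.022,-.0235):
    d=(ray(c,[[155+x/f,126+y/f] for x,y in [(306,431),(307,371),(306,490),(245,432),(369,432),(305,222)]])@att(c).T)@M; e=(np.array(c["eye"])-T)@M
    print(z,(e+d*((z-e[2])/d[:,2])[:,None])[:,:2].round(4).tolist())
E
```

```text
bench plane 146281 [-0.00113589 -0.00053822  0.00040323]
slope along cw x -0.0012103351249346103
hub top plane 2290 [ 0.00610764 -0.02431395 -0.02112503] [-0.01599975 -0.01189027 -0.02237257] [ 0.01599638  0.0219677  -0.01928766]
-0.022 [[0.0005, 0.0057], [0.0007, -0.005], [0.0005, 0.0166], [-0.0094, 0.0058], [0.0107, 0.0059], [0.0004, -0.0297]]
-0.0235 [[0.0005, 0.0048], [0.0007, -0.0057], [0.0005, 0.0156], [-0.0093, 0.005], [0.0106, 0.005], [0.0004, -0.0301]]
```

The back sags about 0.027 rad relative to the tool, and the bore is at tool (0.0005, 0.006). I'll carry it over the spindle, then trim the level.

Emit:
servo_tool([
  {"xyz":[-0.0134,-0.0068,0],"twist":[0,0,0.018],"jaw":0},
  {"xyz":[-0.037,-0.0187,0],"twist":[0,0,0.05],"jaw":0},
  {"xyz":[-0.0706,-0.0356,0],"twist":[0,0,0.096],"jaw":0},
  {"xyz":[-0.1042,-0.0526,0],"twist":[0,0,0.142],"jaw":0},
  {"xyz":[-0.1378,-0.0695,0],"twist":[0,0,0.188],"jaw":0},
  {"xyz":[-0.1715,-0.0865,0],"twist":[0,0,0.234],"jaw":0},
  {"xyz":[-0.2051,-0.1035,0],"twist":[0,0,0.279],"jaw":0},
  {"xyz":[-0.2387,-0.1204,0],"twist":[0,0,0.325],"jaw":0},
  {"xyz":[-0.2723,-0.1374,0],"twist":[0,0,0.371],"jaw":0},
  {"xyz":[-0.3059,-0.1543,0],"twist":[0,0,0.417],"jaw":0},
  {"xyz":[-0.3261,-0.1645,0],"twist":[0,0,0.444],"jaw":0},
  {"xyz":[-0.3362,-0.1696,0],"twist":[0,0,0.458],"jaw":0},
])

```text
clock: 10.1
tcp_pos: [0.5159, -0.1121, 0.2301]
orientation: [-0.002, 0.803, 0.596, -0.001]
wrist_force: [0.2, 0.4, -3.7]
finger_gap: 0.0338
```

Emit:
servo_tool([
  {"xyz":[0,0,0],"twist":[0.01,0,0],"jaw":0},
  {"xyz":[0,0,0],"twist":[0.02,0,0],"jaw":0},
  {"xyz":[0,0,0.01],"twist":[0.027,0,0],"jaw":0},
  {"xyz":[0,0,0.02],"twist":[0.027,0,0],"jaw":0},
  {"xyz":[0,0,0.03],"twist":[0.027,0,0],"jaw":0},
  {"xyz":[0,0,0.035],"twist":[0.027,0,0],"jaw":0},
  {"xyz":[0,0,0.035],"twist":[0.027,0,0],"jaw":0},
  {"xyz":[0,0,0.035],"twist":[0.027,0,0],"jaw":0},
  {"xyz":[0,0,0.035],"twist":[0.027,0,0],"jaw":0},
  {"xyz":[0,0,0.035],"twist":[0.027,0,0],"jaw":0},
])

```text
clock: 10.93
tcp_pos: [0.5186, -0.1097, 0.1979]
orientation: [-0.01, 0.801, 0.598, -0.008]
wrist_force: [-0.2, 0.3, -2.6]
finger_gap: 0.0336
```

```bash
python3 s.py; cat > g.py <<'E'
from h import *
import pickle,sys
c=env.read_camera("wrist"); pickle.dump(c,open("wg.pkl","wb")); s=env.get_state(); M=rot(s["orientation"]);T=s["tcp_pos"]
P=cloud(c).reshape(-1,3); L=(P-T)@M
def fit(w):
    for _ in range(4):
        A=np.c_[w[:,:2],np.ones(len(w))];k=np.linalg.lstsq(A,w[:,2],rcond=None)[0];w=w[np.abs(w[:,2]-A@k)<.0012]
    return k,len(w)
y=L[:,1];x=L[:,0];z=L[:,2]
for n,m in [("weight",(y<-.022)&(y>-.05)&(abs(x)<.016)&(abs(z+.017)<.006)),("hub",(abs(x)<.016)&(y>-.012)&(y<.022)&(abs(z+.0215)<.004))]:
    k,N=fit(P[m]); t=M[:2,1]; print(n,N,"world slope cw-x",(k[:2]@t).round(4),"cw-y",(k[:2]@M[:2,0]).round(4),"z at TCP",(k[:2]@T[:2]+k[2]).round(4))
q=P[(abs(P[:,2]-.105)<.004)]; k,N=fit(q); print("deck",N,k.round(4),"slope",(k[:2]@M[:2,1]).round(4))
cv2.imwrite("pics/"+sys.argv[1],cv2.resize(c["color"][130:360,155:405,::-1],None,fx=2.5,fy=2.5,interpolation=cv2.INTER_CUBIC))
E
python3 g.py g1.png
```

```text
clock 10.9333
joint_pos [-0.3589  0.2603 -0.1086  1.2276 -0.0019 -0.0703]
tcp_pos [ 0.5186 -0.1097  0.1979]
wrist_force [-0.234   0.3247 -2.5878]
ft_torque [ 0.0117 -0.0628 -0.0209]
finger_gap 0.0336
toolx deg 73.46292635183366 tilt [-0.0247  0.0072 -0.9997] F tool [ 0.24 -0.25  2.6 ]
weight 5025 world slope cw-x -0.0217 cw-y -0.0001 z at TCP 0.2132
hub 3324 world slope cw-x -0.0268 cw-y -0.0022 z at TCP 0.2188
deck 94596 [-0.0009 -0.0003  0.1049] slope -0.0007
```

View pics/g1.png

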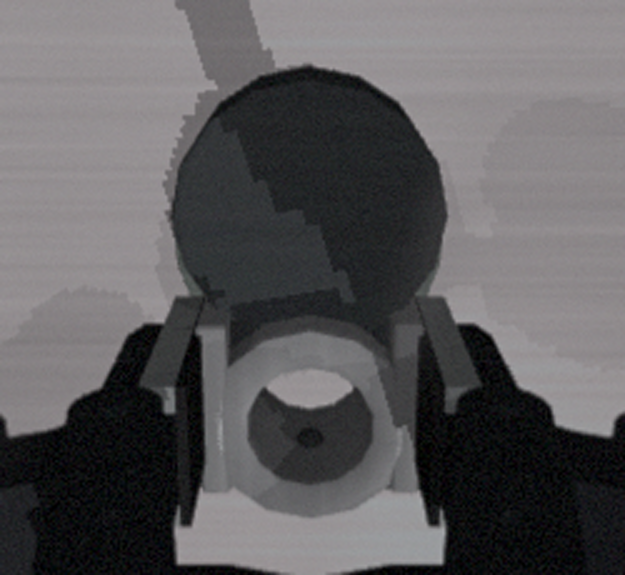

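Held view g1: bore at (310,425), unchanged relative to the fingers. The world-slope fit now says the front is low, which contradicts the earlier tool-frame fit. I'll settle it with binned heights.

```bash
cat > b.py <<'E'
from h import *
import pickle
c=env.read_camera("wrist"); s=env.get_state(); M=rot(s["orientation"]);T=s["tcp_pos"]; print(T.round(4),M[:,2].round(4), att(c)[:,2].round(4),np.round(M.T@att(c)[:,2],4),np.round(M.T@(c["eye"]-T),4))
P=cloud(c).reshape(-1,3); psi=np.arctan2(M[1,0],M[0,0]); ex=np.array([np.cos(psi),np.sin(psi)]); ey=np.array([np.sin(psi),-np.cos(psi)])
d=P[:,:2]-T[:2]; x=d@ex; y=d@ey; z=P[:,2]-T[2]
for a in np.arange(-.056,.024,.004):
    m=(abs(x)<.014)&(y>=a)&(y<a+.004)&(z>.01)&(z<.03)
    if m.sum()>10: print(round(a+.002,4),m.sum(),np.percentile(z[m],[10,50,90]).round(4))
E
python3 b.py
```

```text
[ 0.5186 -0.1098  0.1979] [-0.0246  0.0072 -0.9997] [ 0.2235 -0.0672 -0.9724] [-7.000e-04  2.582e-01  9.661e-01] [ 0.0006 -0.065  -0.1422]
-0.05 171 [0.0117 0.0154 0.0169]
-0.046 657 [0.0152 0.0162 0.017 ]
-0.042 765 [0.0155 0.0163 0.017 ]
-0.038 743 [0.0154 0.0161 0.0169]
-0.034 716 [0.0152 0.0161 0.0169]
-0.03 699 [0.0152 0.016  0.0167]
-0.026 690 [0.0151 0.0158 0.0166]
-0.022 670 [0.0149 0.0157 0.0165]
-0.018 660 [0.0149 0.0156 0.0164]
-0.014 650 [0.0148 0.0155 0.0164]
-0.01 947 [0.015  0.0179 0.0214]
-0.006 753 [0.0169 0.021  0.0218]
-0.002 356 [0.0203 0.0211 0.0219]
0.002 222 [0.0201 0.021  0.0216]
0.006 215 [0.0184 0.0206 0.0216]
0.01 374 [0.0127 0.0201 0.0214]
0.014 888 [0.0119 0.0189 0.021 ]
0.018 487 [0.0196 0.0205 0.0212]
0.022 119 [0.0194 0.0202 0.021 ]
```

The bins show the object square to the tool within about 0.002, so the first fit was contaminated by edge points. I'll take the tilt back out and re-centre.

Emit:
servo_tool([
  {"xyz":[-0.0005,-0.0011,0],"twist":[-0.012,0,0],"jaw":0},
  {"xyz":[-0.0005,-0.0011,0],"twist":[-0.024,0,0],"jaw":0},
  {"xyz":[-0.0005,-0.0011,0],"twist":[-0.024,0,0],"jaw":0},
  {"xyz":[-0.0005,-0.0011,0],"twist":[-0.024,0,0],"jaw":0},
  {"xyz":[-0.0005,-0.0011,0],"twist":[-0.024,0,0],"jaw":0},
])

```text
clock: 11.45
tcp_pos: [0.517, -0.1099, 0.1975]
orientation: [-0.001, 0.802, 0.598, -0.001]
wrist_force: [0.0, 0.6, -4.3]
finger_gap: 0.0337
```

Emit:
servo_tool([
  {"xyz":[0,0,0.006],"twist":[0,0,0],"jaw":0},
  {"xyz":[0,0,0.012],"twist":[0,0,0],"jaw":0},
  {"xyz":[0,0,0.017],"twist":[0,0,0],"jaw":0},
  {"xyz":[0,0,0.017],"twist":[0,0,0],"jaw":0},
  {"xyz":[0,0,0.017],"twist":[0,0,0],"jaw":0},
  {"xyz":[0,0,0.017],"twist":[0,0,0],"jaw":0},
])

```text
clock: 11.95
tcp_pos: [0.517, -0.1098, 0.1802]
orientation: [-0.001, 0.801, 0.598, -0.001]
wrist_force: [0.3, -0.6, -4.9]
finger_gap: 0.0338
```

```bash
python3 s.py; python3 b.py; python3 g.py g2.png
```

```text
clock 11.95
joint_pos [-3.612e-01  2.474e-01 -1.697e-01  1.157e+00 -2.000e-04 -7.250e-02]
tcp_pos [ 0.517  -0.1098  0.1802]
wrist_force [ 0.3358 -0.5862 -4.9381]
ft_torque [ 0.0107 -0.0551 -0.0374]
finger_gap 0.0338
toolx deg 73.4585433528799 tilt [-0.0032  0.001  -1.    ] F tool [-0.47  0.51  4.94]
[ 0.5171 -0.1099  0.1804] [-2.7e-03  8.0e-04 -1.0e+00] [ 0.2443 -0.0733 -0.9669] [-8.000e-04  2.578e-01  9.662e-01] [ 0.0006 -0.0651 -0.142 ]
-0.05 227 [0.0115 0.0145 0.0156]
-0.046 696 [0.0141 0.0151 0.0158]
-0.042 755 [0.0143 0.0151 0.0159]
-0.038 739 [0.0143 0.0151 0.0158]
-0.034 719 [0.0143 0.0151 0.0158]
-0.03 699 [0.0142 0.015  0.0158]
-0.026 689 [0.0142 0.015  0.0157]
-0.022 662 [0.0143 0.015  0.0158]
-0.018 662 [0.0142 0.015  0.0157]
-0.014 670 [0.0143 0.015  0.0159]
-0.01 959 [0.0146 0.0184 0.0211]
-0.006 719 [0.0174 0.0206 0.0214]
-0.002 319 [0.02   0.0207 0.0215]
0.002 206 [0.0197 0.0207 0.0215]
0.006 245 [0.0167 0.0205 0.0213]
0.01 419 [0.0128 0.02   0.0212]
0.014 916 [0.0121 0.0194 0.0211]
0.018 413 [0.0199 0.0207 0.0214]
0.022 73 [0.0197 0.0204 0.0211]
weight 5034 world slope cw-x -0.0003 cw-y 0.0024 z at TCP 0.1956
hub 3351 world slope cw-x -0.0032 cw-y -0.0017 z at TCP 0.2013
deck 103765 [-0.0008 -0.0003  0.1049] slope -0.0007
```

View pics/g2.png

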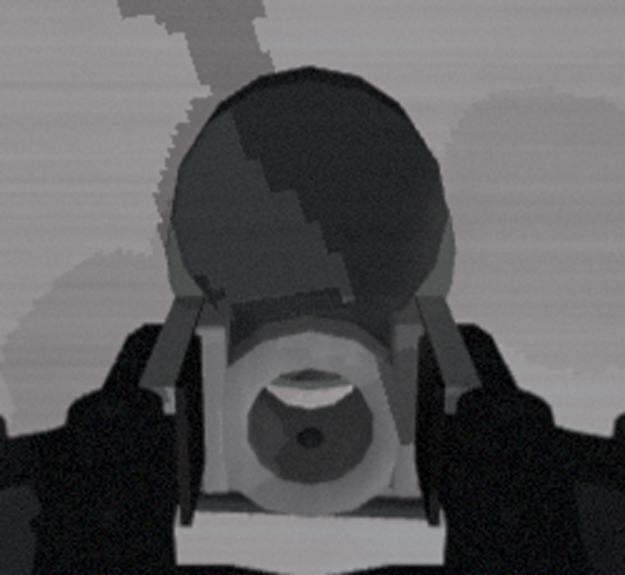

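Level now (slopes ≤0.003). Through the bore the spindle end shows centred at x≈312 against the bore's 310. Starting a slow insertion.

Emit:
servo_tool([
  {"xyz":[0,0,0.001],"twist":[0,0,0],"jaw":0},
  {"xyz":[0,0,0.002],"twist":[0,0,0],"jaw":0},
  {"xyz":[0,0,0.003],"twist":[0,0,0],"jaw":0},
  {"xyz":[0,0,0.004],"twist":[0,0,0],"jaw":0},
  {"xyz":[0,0,0.005],"twist":[0,0,0],"jaw":0},
  {"xyz":[0,0,0.006],"twist":[0,0,0],"jaw":0},
  {"xyz":[0,0,0.007],"twist":[0,0,0],"jaw":0},
  {"xyz":[0,0,0.007],"twist":[0,0,0],"jaw":0},
  {"xyz":[0,0,0.007],"twist":[0,0,0],"jaw":0},
])

```text
clock: 12.8
tcp_pos: [0.517, -0.1098, 0.1733]
orientation: [-0.001, 0.802, 0.598, -0.001]
wrist_force: [-0.1, -0.0, -4.1]
finger_gap: 0.0342
```

```bash
python3 s.py
```

```text
clock 12.8
joint_pos [-3.6120e-01  2.5100e-01 -1.8240e-01  1.1405e+00 -2.0000e-04 -7.2400e-02]
tcp_pos [ 0.517  -0.1098  0.1733]
wrist_force [-0.1397 -0.0074 -4.064 ]
ft_torque [-0.0352 -0.0583  0.0187]
finger_gap 0.0342
toolx deg 73.45210262456436 tilt [-2.9e-03  9.0e-04 -1.0e+00] F tool [-0.05 -0.12  4.06]
```

Emit:
servo_tool([
  {"xyz":[0,0,0.001],"twist":[0,0,0],"jaw":0},
  {"xyz":[0,0,0.002],"twist":[0,0,0],"jaw":0},
  {"xyz":[0,0,0.003],"twist":[0,0,0],"jaw":0},
  {"xyz":[0,0,0.004],"twist":[0,0,0],"jaw":0},
  {"xyz":[0,0,0.005],"twist":[0,0,0],"jaw":0},
  {"xyz":[0,0,0.006],"twist":[0,0,0],"jaw":0},
  {"xyz":[0,0,0.006],"twist":[0,0,0],"jaw":0},
  {"xyz":[0,0,0.006],"twist":[0,0,0],"jaw":0},
])

```text
clock: 13.47
tcp_pos: [0.5169, -0.1098, 0.1673]
orientation: [-0.001, 0.801, 0.598, -0.001]
wrist_force: [0.2, 0.2, -3.0]
finger_gap: 0.0341
```

Emit:
servo_tool([
  {"xyz":[0,0,0.001],"twist":[0,0,0],"jaw":0},
  {"xyz":[0,0,0.002],"twist":[0,0,0],"jaw":0},
  {"xyz":[0,0,0.003],"twist":[0,0,0],"jaw":0},
  {"xyz":[0,0,0.003],"twist":[0,0,0],"jaw":0},
  {"xyz":[0,0,0.003],"twist":[0,0,0],"jaw":0},
])

```text
clock: 13.88
tcp_pos: [0.5169, -0.1098, 0.1643]
orientation: [-0.001, 0.802, 0.598, -0.001]
wrist_force: [0.8, 0.5, -4.6]
finger_gap: 0.0336
```

```bash
python3 s.py
```

```text
clock 13.8833
joint_pos [-3.6120e-01  2.5620e-01 -1.9830e-01  1.1194e+00 -2.0000e-04 -7.2400e-02]
tcp_pos [ 0.5169 -0.1098  0.1643]
wrist_force [ 0.7714  0.498  -4.5674]
ft_torque [-0.0773 -0.0957  0.0563]
finger_gap 0.0336
toolx deg 73.45190580076222 tilt [-2.9e-03  9.0e-04 -1.0e+00] F tool [0.7  0.61 4.57]
```

No contact even past the screw-tip height, so the screw is over the flat. Continuing down.

Emit:
servo_tool([
  {"xyz":[0,0,0.0012],"twist":[0,0,0],"jaw":0},
  {"xyz":[0,0,0.0024],"twist":[0,0,0],"jaw":0},
  {"xyz":[0,0,0.0036],"twist":[0,0,0],"jaw":0},
  {"xyz":[0,0,0.0048],"twist":[0,0,0],"jaw":0},
  {"xyz":[0,0,0.006],"twist":[0,0,0],"jaw":0},
  {"xyz":[0,0,0.0072],"twist":[0,0,0],"jaw":0},
  {"xyz":[0,0,0.0084],"twist":[0,0,0],"jaw":0},
  {"xyz":[0,0,0.0096],"twist":[0,0,0],"jaw":0},
  {"xyz":[0,0,0.0108],"twist":[0,0,0],"jaw":0},
  {"xyz":[0,0,0.012],"twist":[0,0,0],"jaw":0},
  {"xyz":[0,0,0.012],"twist":[0,0,0],"jaw":0},
  {"xyz":[0,0,0.012],"twist":[0,0,0],"jaw":0},
])

```text
clock: 14.88
tcp_pos: [0.5169, -0.1098, 0.1523]
orientation: [-0.001, 0.801, 0.598, -0.001]
wrist_force: [-0.7, -0.4, -4.3]
finger_gap: 0.0336
```

```bash
python3 s.py; python3 g.py g3.png; python3 - <<'E'
from h import *
import pickle
c=pickle.load(open("wg.pkl","rb")); P=cloud(c).reshape(-1,3)
r=np.hypot(P[:,0]-.5232,P[:,1]+.1111)
s=P[(r<.005)&(P[:,2]>.15)]; h=P[(r>.0115)&(r<.0145)&(P[:,2]>.165)]
print("spindle end z",len(s),np.percentile(s[:,2],[10,50,90]).round(4),"hub ring",len(h),np.percentile(h[:,2],[10,50,90]).round(4))
E
```

```text
clock 14.8833
joint_pos [-3.6120e-01  2.6370e-01 -2.1890e-01  1.0912e+00 -2.0000e-04 -7.2400e-02]
tcp_pos [ 0.5169 -0.1098  0.1523]
wrist_force [-0.6719 -0.3553 -4.3115]
ft_torque [-0.0611 -0.0725  0.0105]
finger_gap 0.0336
toolx deg 73.45433618540584 tilt [-2.9e-03  9.0e-04 -1.0e+00] F tool [-0.53 -0.53  4.31]
weight 5027 world slope cw-x 0.0006 cw-y -0.0013 z at TCP 0.1675
hub 3411 world slope cw-x -0.0057 cw-y -0.0035 z at TCP 0.1729
deck 121518 [-0.0008 -0.0003  0.1049] slope -0.0006
spindle end z 421 [0.1708 0.1715 0.1722] hub ring 1330 [0.1726 0.1733 0.1739]
```

View pics/g3.png

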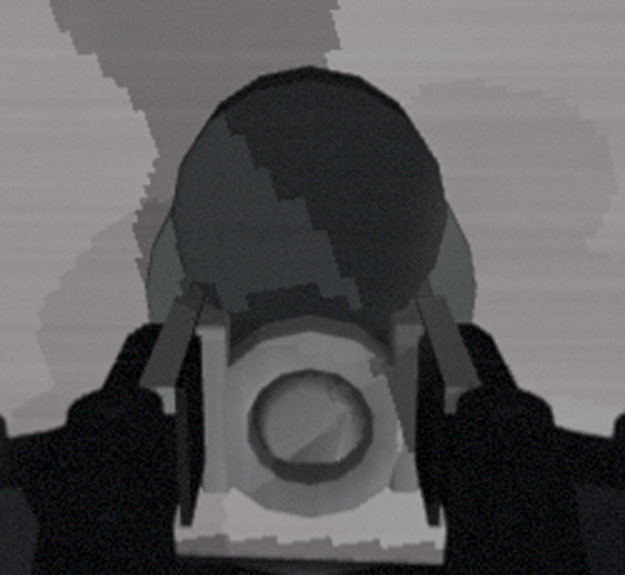

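The spindle end sits centred in the bore at (310,425). The hub ring reads 0.1733 and the spindle end 0.1715, so 1.8 mm remains, which matches the independent TCP estimate of 0.1505.

Emit:
servo_tool([
  {"xyz":[0,0,0.0006],"twist":[0,0,0],"jaw":0},
  {"xyz":[0,0,0.0012],"twist":[0,0,0],"jaw":0},
  {"xyz":[0,0,0.0018],"twist":[0,0,0],"jaw":0},
  {"xyz":[0,0,0.0018],"twist":[0,0,0],"jaw":0},
  {"xyz":[0,0,0.0018],"twist":[0,0,0],"jaw":0},
  {"xyz":[0,0,0.0018],"twist":[0,0,0],"jaw":0},
  {"xyz":[0,0,0.0018],"twist":[0,0,0],"jaw":0},
])

```text
clock: 15.52
tcp_pos: [0.517, -0.1098, 0.1506]
orientation: [-0.001, 0.801, 0.598, -0.001]
wrist_force: [0.3, 0.2, -3.7]
finger_gap: 0.0338
```

```bash
python3 s.py; for i in 1 2 3; do python3 g.py g4.png; python3 - <<'E'
from h import *
import pickle
c=pickle.load(open("wg.pkl","rb")); P=cloud(c).reshape(-1,3)
r=np.hypot(P[:,0]-.5232,P[:,1]+.1111)
s=P[(r<.005)&(P[:,2]>.15)]; h=P[(r>.0115)&(r<.0145)&(P[:,2]>.165)]
print("spindle end z",len(s),np.mean(s[:,2]).round(5),"hub ring",len(h),np.median(h[:,2]).round(5))
E
done
```

```text
clock 15.5167
joint_pos [-3.612e-01  2.648e-01 -2.218e-01  1.087e+00 -2.000e-04 -7.240e-02]
tcp_pos [ 0.517  -0.1098  0.1506]
wrist_force [ 0.321   0.1676 -3.6678]
ft_torque [-0.0182 -0.0544  0.0071]
finger_gap 0.0338
toolx deg 73.456172290304 tilt [-2.7e-03  8.0e-04 -1.0e+00] F tool [0.25 0.27 3.67]
weight 4985 world slope cw-x 0.0002 cw-y -0.0011 z at TCP 0.1658
hub 4421 world slope cw-x -0.0038 cw-y -0.0012 z at TCP 0.1714
deck 122846 [-0.0007 -0.0003  0.1049] slope -0.0006
spindle end z 439 0.17151 hub ring 1324 0.1716
weight 5001 world slope cw-x 0.0011 cw-y -0.0002 z at TCP 0.1659
hub 4402 world slope cw-x -0.0002 cw-y -0.001 z at TCP 0.1714
deck 122760 [-0.0007 -0.0004  0.1049] slope -0.0006
spindle end z 441 0.17155 hub ring 1313 0.17162
weight 5025 world slope cw-x 0.0023 cw-y -0.0005 z at TCP 0.1659
hub 4371 world slope cw-x -0.0019 cw-y -0.0013 z at TCP 0.1714
deck 122818 [-0.0007 -0.0003  0.1049] slope -0.0006
spindle end z 434 0.17153 hub ring 1309 0.1716
```

View pics/g4.png

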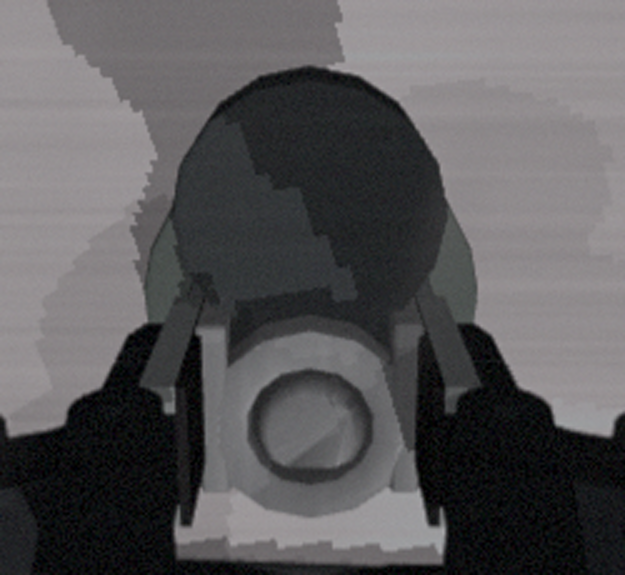

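Flush to 0.1 mm, level within 0.003, with no contact force beyond the weight. Handing in.

```bash
python3 -c "
from workcell import env
print(env.hand_in())"
```

```text
the job is handed in; nothing more can be done
None
```

The counterweight is on the spindle, screw over the flat, flush with the end and still held there by the gripper. I handed it in at about 15.7 s of the 54 s allowed; no verdict came back.

**What I did**
- **Spindle:** I pinched it on its flat, where the finger gap read about 14 mm (a grip on the round would have read about 18). I turned it 80° until the flat faced the front. A picture afterwards showed the paint mark in line with the front.
- **Counterweight:** I gripped it by the hub's flanks, carried it over and lowered it with the set-screw on the flat. There was no contact force, even past the height where the screw point would have caught the round.

**Last checks**
- **Flush:** the hub's top face read 171.6 mm and the spindle end 171.5 mm.
- **Level:** tilt was at most about 0.004 rad.
- **Force:** wrist force was about the counterweight's own weight, with under 0.5 N sideways.
- **Shoulder:** the underside is about 18 mm above it.

**Checks that disagreed**
- **False tilt:** an early tilt reading of about 0.03 rad was wrong, thrown off by points on the part's edge. I had added a correction for it and took that out before inserting.
- **Bore position:** two estimates differed by 1–2 mm. I used the one from the picture of the part in the gripper, and it went on without contact.
- **Gap readings:** the finger gap read 1–2.5 mm under the true sizes throughout.
- **Dish, hex key and flask:** I never moved near them, but I took no final picture to confirm they hadn't moved.

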